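# Fit the battery pack in the bench scale

## Robot

A 6-joint arm with a two-finger parallel gripper is mounted at the origin on the work surface. World frame = base frame: x ahead of the robot, y to its left, z up, the work surface at z = 0. Lengths are in m, angles in rad, forces in N, time in s.
With the tool pointing down it reaches from about 0.325 to 0.875 m from the base axis. Payload 4.4 kg.
Tool frame: the origin (TCP) lies at the very end of the fingers, on their centre line; the grasp point (between the pads) lies arm.grasp_offset behind it (arm.grasp_offset is the distance from the TCP to the grasp point, in m); z points along the fingers, y is the line along which they close (so a half turn about z gives the same grasp; the last joint's range is limited). The gripper opens to 85 mm and grips with 20 to 120 N. Pads are 22 mm wide; open, the fingers measure 114 mm over their backs; the gripper's body (76 mm by 85 mm) begins 54 mm behind the grasp point. The pads swing forward as they close: fully open they stand 13 mm farther back than shut.
Start: joints at [-1.284, 0.207, 1.542, -0, 1.393, -0.15], TCP at [0.244, -0.521, 0.231] pointing down, gripper open.
Joint ranges: [-2.73, 2.73], [-0.86, 2.22], [0.23, 2.46], [-1.11, 4.25], [0.08, 2.63], [-2.82, 2.82]. Speed limits (rad/s): [2.79, 2.79, 3.14, 3.14, 3.14, 3.14].

## Interface

Orientations are given as a unit quaternion [w, x, y, z].
In Python, from cell import arm gives the robot as it stands.
- The arm moves only by the tool play_rows, never from a script. Its argument "commands" is text: rows parted by semicolons, each of 5 numbers parted by spaces: the shift along the world's x, y, z in m, then the turn about the world's z in degrees, then the closure, from 0 (fully open) to 1 (shut). A call has 1 to 5 rows; each row is the pose to reach, as a shift and turn from the pose commanded when the call began; what a row does not reach only later rows make up. A row lasts 1/8 s, in which the tool goes at most 62.5 mm and 10.7 degrees, less where a joint would pass 70% of its speed; a pose out of reach is approached as far as the arm can. A call with a gripper value outside its range is refused whole. The fingers move at their own pace and stop on an object; "force" is the grip in N (left out, the last holds). Time passes only in rows, so rows that repeat a pose let the fingers close. It gives the time, the measured TCP pose, the force, the opening and the grip force at its end, in the units of the state.
- arm.observe(): the state, without advancing time (a new reading comes with each control period).
- arm.read_camera(name): name is "side" or "top" or "wrist"; returns a dict with "frame" (384x512x3 uint8, red, green, blue), "z_map" (384x512 float32, m along the optical axis (not along the pixel's ray), 0 where there is no reading), "fx", "fy", "cx", "cy" (pixels), "R" (3x3) and "t" (3): a world point X has camera coordinates R X + t; the wrist camera has in their place "T_tool_cam" (4x4, takes a point from camera to tool coordinates, whose origin is the TCP and whose axes are the flange's). Camera axes: x right, y down, z forward; pixel columns grow to the right and rows downward; lengths in m; the calibration is good to about 2 mm. The wrist camera is an equidistant fisheye: a pixel r from the principal point sees the ray r / f radians off the axis. A picture is of the moment at which its call begins: read the wrist's pose just before it.
- arm.close_job(): hands the job in; it is judged then, once.
Trained networks look in the newest picture that a camera, given by its name, has taken for a name from the list of things; names that differ only in an ending like _2 or _b are one class to them, and where a whole thing is asked for, a point or a joint stands for the part that bears it (a point fixed in the world has none). Each returns a list of dicts, best first, with "p" (0 to 1); they miss things now and then, are a little off and sometimes report something else, mostly with a low value. They report only what shows in the picture. A call takes as long as a camera call.
- arm.recognise(camera, target): "box" ([centre column, centre row, width, height] in pixels, round what is visible of it).
- arm.silhouettes(camera, target): "region" (384x512 bool, what is visible of it) and "box" ([centre column, centre row, width, height] in pixels, round what is visible of it).
- arm.place_of(camera, target): "pixel" ([column, row] in pixels: a listed point, or the origin of a listed thing).
The state is a dict: "t": time; "joint_pos": joint angles; "qd": joint speeds; "joint_efforts": joint torques, N m; "ee_pos": TCP position; "ee_rot": TCP orientation; "contact_force": force on the tool from outside, world axes, zero at the start; "ft_torque": the same for the moment, N m; "gripper_width": finger opening in m; "grasp_force": force on a finger pad.
Only numpy, scipy, OpenCV 4.12 (cv2) and the standard library are available. Lean on these libraries where they do the work, as an engineer would, in place of code of your own. Each camera call takes 0.05 s, during which the arm holds its last target. There are 200 camera calls.

## Task

The bench scale's weighing pan is off: fit its long battery pack into the bay in the scale's deck. Tuck the pack's contact nose down at a slant under the overhanging lip at the far end of the bay, then press its tail down against the sprung ejector until the catch snaps over it, and let go. Do not bear down hard on the scale, and leave the carton, the bottle, the test weight and the small printer battery standing where they are.

Things in the scene. Friction and masses are not known exactly. Their poses are not given: they have to be found in the camera images.
- pack: the battery pack to fit: a black plastic slab 116 long (x) x 60 wide (y) x 24 mm thick (z), about 0.32 kg, flat and right way up on the grey mat. Origin: centre of its underside; +x to its nose, z up. Nose: two brass contact pads, top edge bevelled 6 x 6 mm. Tail: thumb ridges across the top, bottom edge bevelled 6 x 6 mm. A pale label on top lies nearer the tail
- pack_nose (a point): centre of the bottom edge of the pack's nose end, 58 mm ahead (+x) of the pack's origin; axes as the pack's
- scale: white bench scale on a granite slab, fixed, left or right of the mat. Origin: centre of the slab's underside, on the counter; z up. Slab 330 (x) x 290 x 25 mm; scale 300 x 260 mm, sloping console (display, keys) at its -x side, flat deck 98 mm above the counter. Four rubber studs, 24 mm across, stand 18 mm above the deck at x -48 and +130, y -108 and +108 mm
- bay (a point): centre of the floor of the battery bay, a cavity in the deck, 35 mm from the scale's origin to +x and 72 mm above the counter; axes as the scale's, +x along the bay to its lip end. Bay 119 long (x -59.5 to +59.5), 64 wide, 26 mm deep from the deck; long top edges bevelled 4 mm. The fitted pack lies flat, nose to +x, its origin within 1.5 mm of this point along x, 2 mm along y
- lip (a point): middle of the lower edge of the overhanging lip, at bay x +45.5 mm, 31 mm above the bay floor. The lip covers the last 14 mm of the bay's +x end over its whole width and is 5 mm thick; behind it a housing of the same height, 104 mm wide, goes on to the scale's far edge. The opening it leaves is shorter than the pack, which goes in only nose first at a slant (15 to 22 degrees)
- ejector (a joint): sprung aluminium plate in the bay floor, 30 (x) x 40 mm, centred at bay x -35 mm: 0 = sprung up, its top 14 mm above the floor; grows to 0.014 m as it is pushed down flush with the floor. It pushes up with 4 N, 8 N when flush, and so lifts the pack's tail unless the catch holds it
- catch (a joint): spring catch in the tail wall (-x end of the bay), 24 wide: 0 = sprung out, grows to 0.008 m as it is pushed back (to -x, 4.5 to 7.5 N). Its tooth reaches 6 mm into the bay: sloped above, from 35 mm over the bay floor at the wall to 26 mm at its tip, flat below at 25 mm. The pack's tail pushed down on the slope drives it back (8 to 15 N on the tail's top in all); it springs out over the flat pack
- printer_pack: small black battery of a label printer, 74 x 46 x 30 mm, on the mat; not to be used. Origin: centre of its underside
- carton: red and blue printed carton, 70 x 70 x 72 mm, on the mat. Origin: centre of its underside
- bottle: white plastic bottle with cap, 56 mm across, 190 mm high, standing on the counter between the scale and the mat. Origin: centre of its underside
- mat: grey silicone mat, fixed, 280 x 280 x 3 mm. Origin: centre of its underside, on the counter
- weight: stainless steel 500 g test weight, a cylinder 38 mm across, 59 mm high with its knob, on the mat. Origin: centre of its underside

How it is judged:
By the outcome, as a careful person would: the job done as asked, in the order asked, and still so for the second after the job is handed in, with the robot touching nothing.
It also fails if it takes over 48 s, if anything falls off the work surface, if the arm or the gripper's body presses on something with over 40 N, if the wrist force passes 120 N, or if a joint passes its speed limit or range.

## Working session

There is one attempt and no reset: what is moved stays moved. The work goes in short steps, Python scripts to look and compute and a tool call to move; the robot and the scene stay as the last step left them, time stands still between calls to the robot, and variables do not carry over. Pictures are saved under pics/ and viewed, at most 10 in all, crops included, and the job is handed in when it is done.

Besides the shell and the picture viewer there is one more tool, called as a command line: name --argument value ..., lists and objects as JSON in quotes. play_rows: Moves the arm, as the interface text tells. Its arguments: {"type":"object","properties":{"commands":{"type":"string"},"force":{"type":"number"}},"required":["commands"]}

```bash
ls; mkdir -p pics; cat > h.py <<'E'
import numpy as np, cv2
from cell import arm
def back(c,u,v,z=None,plane=None):
    """pixel -> world by depth or by horizontal plane height"""
    d=np.array([(u-c["cx"])/c["fx"],(v-c["cy"])/c["fy"],1.0])
    R=np.array(c["R"]);t=np.array(c["t"])
    C=-R.T@t; w=R.T@d
    s=z if z is not None else (plane-C[2])/w[2]
    return C+s*w
def cloud(c):
    v,u=np.mgrid[0:384,0:512]; z=c["z_map"]
    d=np.stack([(u-c["cx"])/c["fx"]*z,(v-c["cy"])/c["fy"]*z,z],-1)
    return (d-np.array(c["t"]))@np.array(c["R"])
def rect(P):
    r=cv2.minAreaRect((P[:,:2]*1000).astype(np.float32)); return r
E
python3 - <<'E'
from h import *
print(arm.grasp_offset, arm.observe())
ims=[]
for n in ["top","side"]:
    c=arm.read_camera(n); cv2.imwrite(f"pics/{n}0.png",c["frame"][:,:,::-1]); W=cloud(c)
    print(n,c["fx"],-np.array(c["R"]).T@c["t"])
    for th in ["pack","scale","printer_pack","carton","bottle","weight","mat"]:
        for s in arm.silhouettes(n,th)[:1]:
            m=s["region"]&(c["z_map"]>0); P=W[m]
            zt=np.percentile(P[:,2],90); T=P[abs(P[:,2]-zt)<.006]
            print(th,round(s["p"],2),np.round(s["box"]),"zt",round(zt,4),"rect",np.round(np.array(sum([list(x) if hasattr(x,'__len__') else [x] for x in rect(T)],[])),1))
    for th in ["bay","lip","pack_nose","pack"]:
        print(th,[(round(q["p"],2),np.round(q["pixel"],1)) for q in arm.place_of(n,th)[:2]])
E
```

```text
pics
0.0187 {'t': 0.0, 'joint_pos': array([-1.28350366e+00,  2.07467368e-01,  1.54302252e+00, -2.95946575e-05,
        1.39347732e+00, -1.50530367e-01]), 'qd': array([ 4.75757989e-04, -1.65132254e-06,  2.64561523e-04,  8.28273076e-04,
       -7.27621099e-04,  1.13724879e-03]), 'joint_efforts': array([ 5.77365408e-04, -3.83034575e+01, -2.91597480e+01, -1.05864638e-04,
        1.06649310e-02, -7.00874878e-06]), 'ee_pos': array([ 0.24352247, -0.52001837,  0.23006635]), 'ee_rot': array([-1.18351045e-03,  9.76133152e-01,  2.17169656e-01, -9.56524933e-05]), 'contact_force': array([0.4892492 , 0.85192048, 0.72443901]), 'ft_torque': array([ 0.04418217, -0.00586905,  0.02837908]), 'grasp_force': 0.0, 'gripper_width': 0.08583325846012478}
top 449.9769318305431 [0.49140657 0.00545104 1.08202946]
pack 0.98 [183. 187.  52.  49.] zt 0.031 rect [565.9 182.6  60.2 115.   38.1]
scale 0.74 [178. 246.  46.  48.] zt 0.0789 rect [429.1 190.1  68.8  70.4  53.3]
printer_pack 0.71 [129. 185.  35.  38.] zt 0.0369 rect [571.7 304.2  74.2  45.9  39.8]
carton 0.57 [178. 245.  50.  45.] zt 0.0788 rect [429.5 190
[... 636 characters left out ...]
t 0.0992 rect [ 594.9 -256.9  263.4  234.    88.3]
printer_pack 0.56 [195. 310.  37.  31.] zt 0.0337 rect [570.1 305.5  73.9  47.5  39.9]
carton 0.55 [277. 289.  47.  48.] zt 0.0758 rect [427.4 192.1  71.1  71.   52.8]
bottle 0.85 [260. 199.  20.  60.] zt 0.174 rect [535.5  12.8  23.5   8.8  30.5]
weight 0.64 [242. 337.  20.  23.] zt 0.0602 rect [450.9 312.9  20.6  20.4  51. ]
mat 0.8 [229. 310. 165. 148.] zt 0.0038 rect [505.4 250.  279.7 282.9  85.4]
bay [(0.69, array([279.3, 137.4])), (0.52, array([233.5, 304.7]))]
lip [(0.69, array([266. , 127.4])), (0.57, array([219.1, 251.9]))]
pack_nose [(0.97, array([218.4, 251.3]))]
pack [(0.95, array([219.9, 272.2])), (0.51, array([217.6, 248.4]))]
```

```bash
python3 - <<'E'
from h import *
a=cv2.imread("pics/top0.png");b=cv2.imread("pics/side0.png")
A=cv2.resize(a[90:300,90:470],None,fx=2.1,fy=2.1,interpolation=cv2.INTER_CUBIC)
cv2.imwrite("pics/topc.png",A)
c=arm.read_camera("top");W=cloud(c)
for th in ["pack","pack_nose"]:
    print(th,back(c,*arm.place_of("top",th)[0]["pixel"],plane=.003+.004))
print("bay",back(c,374.7,173.7,plane=.072+.004),"lip",back(c,379.2,151,plane=.107))
# deck top points
for lo,hi,n in [(.098,.106,"deck"),(.104,.115,"housing"),(.117,.124,"studs"),(.024,.033,"slab")]:
    m=(W[...,2]>lo)&(W[...,2]<hi)&(W[...,1]<-.04)
    k=m.astype(np.uint8); num,lab,st,ce=cv2.connectedComponentsWithStats(k)
    for i in range(1,num):
        if st[i,4]>25:
            P=W[lab==i]; r=rect(P); print(n,st[i,4],np.round(r[0],1),np.round(r[1],1),round(r[2],1),"z",np.median(P[:,2]).round(4), P[:,:2].mean(0).round(4))
E
```

```text
pack [0.57159761 0.18437475 0.007     ]
pack_nose [0.60318913 0.13381408 0.007     ]
bay [ 0.59019879 -0.25823885  0.076     ] lip [ 0.63690181 -0.26077941  0.107     ]
deck 2581 [ 606.8 -184.3] [113.8 219. ] 89.8 z 0.0995 [ 0.6   -0.178]
deck 2379 [ 600.6 -330.2] [115.1 219.4] 87.6 z 0.0994 [ 0.5947 -0.3383]
deck 73 [ 533.5 -255.9] [24.2 21.7] 85.0 z 0.1006 [ 0.5343 -0.2555]
housing 1517 [ 678.7 -261.8] [104.9  70.2] 88.5 z 0.1087 [ 0.6784 -0.2618]
housing 38 [ 537.6 -256.8] [ 6.7 22.7] 0.2 z 0.1065 [ 0.5375 -0.2561]
studs 44 [ 696.6 -155.1] [20.9 21.4] 54.5 z 0.1178 [ 0.6964 -0.1548]
slab 2131 [928.1 -83.2] [181.1  84.1] 0.5 z 0.0267 [ 0.9265 -0.08  ]
slab 1319 [ 562.6 -256.5] [287.5 327.4] 88.0 z 0.0261 [ 0.506  -0.1732]
```

View pics/topc.png

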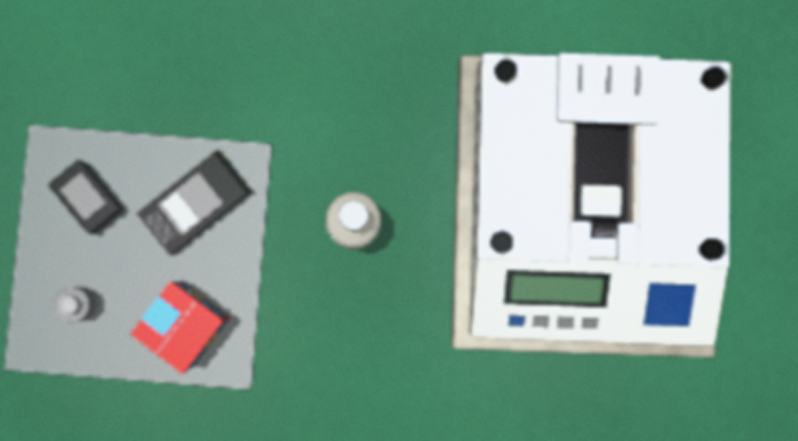

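The picture shows the pack at about (195,200) with its nose to the upper right. The bottle is at (353,218) and the bay at (603,170), with the lip at its top end. The scale is yawed about -2°.

play_rows --commands "0.023 0.055 0.004 10 0;0.046 0.11 0.008 20 0;0.069 0.165 0.012 30 0;0.092 0.22 0.016 40 0;0.115 0.275 0.02 50 0" --force 20

```text
t: 1.98
ee_pos: [0.3593, -0.2441, 0.2517]
ee_rot: [0.001, 0.791, 0.611, 0.0]
contact_force: [1.1, -0.1, -0.4]
gripper_width: 0.0852
grasp_force: 0.0
```

play_rows --commands "0.023 0.055 0 10 0;0.046 0.11 0 20 0;0.069 0.165 0 30 0;0.092 0.22 0 40 0;0.115 0.275 0 50 0"

```text
t: 2.6
ee_pos: [0.4744, 0.0311, 0.2517]
ee_rot: [0.001, 0.458, 0.889, 0.0]
contact_force: [0.9, -0.6, -0.3]
gripper_width: 0.0852
grasp_force: 0.0
```

play_rows --commands "0.023 0.055 -0.02 3 0;0.046 0.11 -0.05 3 0;0.069 0.165 -0.08 3 0;0.071 0.179 -0.11 3 0;0.071 0.179 -0.11 3 0"

```text
t: 3.22
ee_pos: [0.5421, 0.2092, 0.1376]
ee_rot: [-0.003, 0.436, 0.9, -0.002]
contact_force: [0.5, 0.7, -0.5]
gripper_width: 0.085
grasp_force: 0.0
```

```bash
cat >> h.py <<'E'
from scipy.spatial.transform import Rotation as Ro
def wrist():
    s=arm.observe(); c=arm.read_camera("wrist")
    f=c["fx"]; v,u=np.mgrid[0:384,0:512]
    x=(u-c["cx"])/c["fx"]; y=(v-c["cy"])/c["fy"]; r=np.hypot(x,y)+1e-9
    z=c["z_map"]; k=np.where(r<1.5,np.tan(np.minimum(r,1.5))/r,0)
    P=np.stack([x*k*z,y*k*z,z],-1)
    T=np.array(c["T_tool_cam"]); Pt=P@T[:3,:3].T+T[:3,3]
    q=s["ee_rot"]; R=Ro.from_quat([q[1],q[2],q[3],q[0]]).as_matrix()
    W=Pt@R.T+s["ee_pos"]; W[z<=0]=np.nan
    return s,c,Pt,W
def yaw(s): return np.degrees(2*np.arctan2(s["ee_rot"][2],s["ee_rot"][1]))
E
python3 - <<'E'
from h import *
s,c,Pt,W=wrist(); cv2.imwrite("pics/w1.png",c["frame"][:,:,::-1])
print(s["ee_pos"],yaw(s))
for n in ["pack","printer_pack","carton"]:
  for q in arm.silhouettes("wrist",n)[:1]:
    P=W[q["region"]]; P=P[~np.isnan(P[:,0])]; zt=np.percentile(P[:,2],80); T=P[abs(P[:,2]-zt)<.004]
    print(n,round(q["p"],2),q["box"],zt,rect(T))
E
```

```text
[0.5420575  0.20916009 0.13759449] 128.2479046968919
pack 0.58 [253.0, 221.0, 66.3, 117.7] 0.027484906366186848 ((566.107421875, 183.65602111816406), (60.254295349121094, 114.00965118408203), 38.850772857666016)
printer_pack 0.66 [344.8, 132.5, 79.3, 58.2] 0.03346822137410019 ((572.3499145507812, 303.8773193359375), (74.25011444091797, 46.552616119384766), 39.999446868896484)
carton 0.66 [129.9, 135.9, 118.2, 115.8] 0.07556092042656042 ((430.3794860839844, 190.89602661132812), (71.04656982421875, 70.42918395996094), 53.20136260986328)
```

View pics/w1.png

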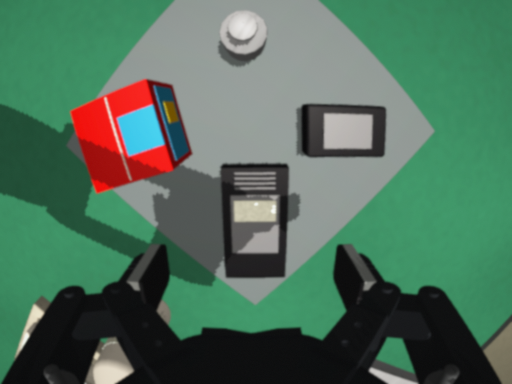

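The wrist picture shows the pack at (255,221), with its tail ridges at the top and its nose towards the gripper. The carton, the printer battery and the weight are clear of it.

play_rows --commands "0.004 -0.001 -0.04 0.6 0;0.004 -0.001 -0.08 0.6 0;0.004 -0.001 -0.11 0.6 0.1;0.004 -0.001 -0.125 0.6 0.2;0.004 -0.001 -0.125 0.6 0.2"

```text
t: 4.05
ee_pos: [0.5489, 0.2066, 0.0165]
ee_rot: [-0.0, 0.433, 0.901, -0.0]
contact_force: [-0.4, 0.2, -0.2]
gripper_width: 0.0679
grasp_force: 0.0
```

```bash
python3 - <<'E'
from h import *
s,c,Pt,W=wrist()
print(s["ee_pos"],yaw(s),s["gripper_width"],s["contact_force"])
m=(c["z_map"]>0)&(abs(Pt[...,0])<.02)&(abs(Pt[...,1])>.032)&(abs(Pt[...,1])<.06)&(W[...,2]>.006)
for sg in (-1,1):
    P=Pt[m&(Pt[...,1]*sg>0)]; print(sg,len(P),np.percentile(P,[0,5,50,95,100],axis=0).round(4).tolist())
E
```

```text
[0.54890662 0.20655814 0.01654639] 128.62671112198913 0.06792958285123257 [-0.42788554  0.16896187 -0.19654429]
-1 8881 [[-0.013, -0.06, -0.1086], [-0.0082, -0.0588, -0.1001], [0.008, -0.0531, -0.0646], [0.0127, -0.0336, -0.0214], [0.0177, -0.032, -0.006]]
1 8668 [[-0.0137, 0.032, -0.1083], [-0.0083, 0.0344, -0.0993], [0.0077, 0.0531, -0.0642], [0.0128, 0.0589, -0.0212], [0.0176, 0.06, -0.0063]]
```

play_rows --commands "-0.003 0.002 -0.012 0 0.2;-0.003 0.002 -0.017 0 0.2;-0.003 0.002 -0.017 0 0.4;-0.003 0.002 -0.017 0 0.4;-0.003 0.002 -0.017 0 0.4" --force 20

```text
t: 4.72
ee_pos: [0.5453, 0.2092, -0.0011]
ee_rot: [-0.0, 0.433, 0.901, -0.0]
contact_force: [0.7, 0.6, -2.5]
gripper_width: 0.06
grasp_force: 22.9
```

play_rows --commands "0 0 0.03 0 0.4;0 0 0.08 0 0.4;0 0 0.13 0 0.4;0 0 0.13 0 0.4"

```text
t: 5.22
ee_pos: [0.55, 0.2102, 0.1351]
ee_rot: [0.005, 0.433, 0.901, 0.004]
contact_force: [0.6, 0.8, -2.9]
gripper_width: 0.0599
grasp_force: 24.0
```

```bash
cat >> h.py <<'E'
def packpose(c,W,yw,reg):
    "fit plane to the pack's top"
    P=W[reg]; P=P[~np.isnan(P[:,0])]
    for _ in range(4):
        m=P.mean(0); n=np.linalg.svd(P-m,full_matrices=False)[2][2]; n*=np.sign(n[2])
        P=P[abs((P-m)@n)<(.004 if _<2 else .002)]
    a=np.radians(yw); d=np.array([np.cos(a),np.sin(a)])
    return m,n,np.degrees(np.arctan2(n[:2]@d,n[2])),P
E
python3 - <<'E'
from h import *
s,c,Pt,W=wrist(); cv2.imwrite("pics/w2.png",c["frame"][:,:,::-1])
print(s["ee_pos"],yaw(s),s["gripper_width"],s["grasp_force"],s["contact_force"],s["ft_torque"])
for q in arm.silhouettes("wrist","pack")[:1]:
    m,n,tilt,P=packpose(c,W,yaw(s)-180,q["region"]); print(q["p"],q["box"],m,n,"nose-down tilt",tilt,rect(P))
E
```

```text
[0.55002874 0.21020975 0.13505594] 128.68925725619766 0.05987336442899194 24.04667168855667 [ 0.57703744  0.79893978 -2.88092199] [ 0.07443596  0.04726629 -0.05464545]
0.72 [32.5, 336.9, 62.5, 91.1] [ 0.42959302 -0.16725136  0.05009506] [-0.96957355  0.11352068  0.21688749] nose-down tilt -72.66112607436628 ((419.1702575683594, -250.22337341308594), (288.24908447265625, 16.975116729736328), 84.10547637939453)
```

View pics/w2.png

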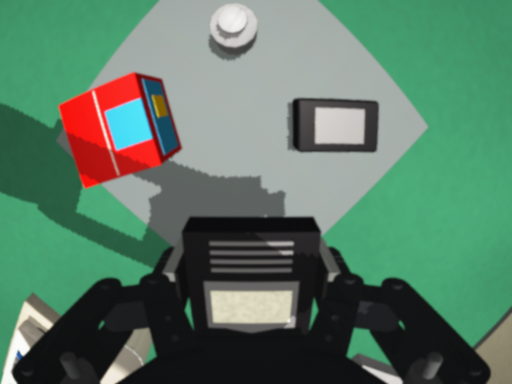

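The pack is held, filling (185–320, 215–330). I'll measure its tilt.

```bash
cat >> h.py <<'E'
def held(s,c,Pt):
    "tail-top band of the held pack in tool coordinates (tool -x is the nose direction)"
    P=Pt[222:322,205:300].reshape(-1,3); P=P[np.isfinite(P[:,0])&(P[:,2]>-.09)&(P[:,2]<.03)&(abs(P[:,1])<.025)]
    for k in range(5):
        m=P.mean(0); n=np.linalg.svd(P-m,full_matrices=False)[2][2]; n*=-np.sign(n[2])
        if len(Q:=P[abs((P-m)@n)<(.006,.004,.002,.0015,.0015)[k]])>50: P=Q
    # tool z is down; nose-down tilt: normal leans to nose (-x)
    return m,n,np.degrees(np.arctan2(-n[0],-n[2])),P[:,0].min(),P[:,0].max(),len(P)
E
python3 - <<'E'
from h import *
s,c,Pt,W=wrist(); print(held(s,c,Pt),s["ee_pos"])
E
```

```text
(array([ 0.0002977 ,  0.00097812, -0.02843873]), array([ 1.64885844e-02,  1.11899859e-04, -9.99864048e-01]), np.float64(-0.9447691131044523), np.float64(-0.027581680225720107), np.float64(0.02385726409007477), 8417) [0.54548188 0.20918004 0.1293066 ]
```

play_rows --commands "0 0 0.06 0 0.4;0 -0.02 0.12 -5 0.4;-0.004 -0.075 0.135 -10 0.4;-0.008 -0.13 0.135 -15 0.4;-0.012 -0.185 0.135 -20 0.4"

```text
t: 6.0
ee_pos: [0.5321, 0.0229, 0.2617]
ee_rot: [-0.002, 0.584, 0.812, -0.001]
contact_force: [0.8, -0.6, -3.1]
gripper_width: 0.0595
grasp_force: 24.4
```

play_rows --commands "-0.004 -0.055 0 -5 0.4;-0.008 -0.11 0 -10 0.4;-0.012 -0.165 0 -15 0.4;-0.016 -0.22 0 -20 0.4;-0.02 -0.275 -0.02 -21 0.4"

```text
t: 6.62
ee_pos: [0.5134, -0.2525, 0.2429]
ee_rot: [-0.0, 0.722, 0.692, 0.0]
contact_force: [0.3, 0.3, -2.9]
gripper_width: 0.0597
grasp_force: 24.5
```

play_rows --commands "-0.002 -0.055 -0.02 0 0.4;-0.002 -0.11 -0.05 0 0.4;-0.002 -0.138 -0.075 0 0.4;-0.002 -0.138 -0.08 0 0.4;-0.002 -0.138 -0.08 0 0.4"

```text
t: 7.25
ee_pos: [0.5106, -0.3871, 0.1614]
ee_rot: [-0.003, 0.721, 0.693, 0.0]
contact_force: [0.4, 0.3, -2.9]
gripper_width: 0.0595
grasp_force: 24.4
```

```bash
python3 - <<'E'
from h import *
s,c,Pt,W=wrist(); cv2.imwrite("pics/w3.png",c["frame"][:,:,::-1])
print(s["ee_pos"],yaw(s),s["grasp_force"]); print(held(s,c,Pt))
for lo,hi,n in [(.1045,.113,"housing"),(.1145,.12,"studs"),(.015,.032,"slab"),(.065,.093,"low")]:
    m=(W[...,2]>lo)&(W[...,2]<hi)&(W[...,0]>.3)
    num,lab,st,ce=cv2.connectedComponentsWithStats(m.astype(np.uint8))
    for i in range(1,num):
        if st[i,4]>60:
            P=W[lab==i]; r=rect(P); print(n,st[i,4],np.round(ce[i]),np.round(r[0],1),np.round(r[1],1),round(r[2],1),"z",np.median(P[:,2]).round(4))
E
```

```text
[ 0.51056694 -0.38707568  0.16135556] 87.67876451206398 24.392331540584564
(array([ 0.00032198,  0.00084281, -0.02832508]), array([-0.00805435,  0.00213244, -0.99996529]), np.float64(0.46148652615301045), np.float64(-0.0280230495842341), np.float64(0.024176770950011632), 8378)
housing 7525 [458.  57.] [ 679.6 -262.1] [104.4  72.6] 87.7 z 0.1077
housing 359 [284.  26.] [ 537.8 -257.5] [24.2  8.3] 87.6 z 0.1058
housing 61 [251. 169.] [ 512.2 -355.2] [19.7  5.8] 2.1 z 0.1094
housing 158 [460. 182.] [ 683.  -368.8] [23.4 10.4] 78.0 z 0.1091
studs 975 [253. 186.] [ 512.9 -364.3] [23.6 23.7] 87.0 z 0.1157
studs 452 [471. 187.] [ 690.1 -370.5] [23.5 24.9] 54.4 z 0.1156
low 14614 [178. 100.] [ 455.2 -298.5] [171.5  72.3] 88.0 z 0.0813
low 11585 [345.  39.] [ 581.1 -258.3] [ 65.1 158.3] 88.1 z 0.0725
```

View pics/w3.png

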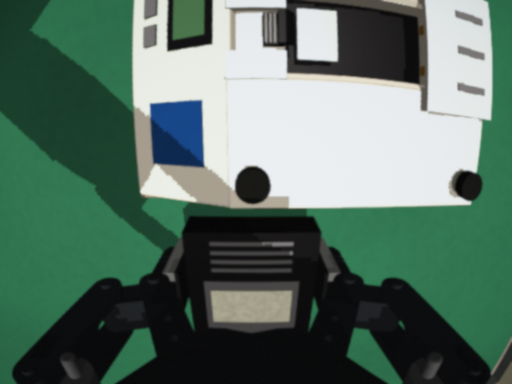

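The stud is at (252,185) in the wrist picture, just beyond the pack's tail. The bay is at the top right. I'll tip the pack in the grip by levering its tail on that stud.

play_rows --commands "0.002 -0.004 -0.025 0 0.4;0.002 -0.004 -0.049 0 0.4;0.002 -0.007 -0.052 0 0.4;0.002 -0.009 -0.0545 0 0.4;0.002 -0.01 -0.056 0 0.4" --force 20

```text
t: 7.92
ee_pos: [0.5146, -0.3995, 0.1099]
ee_rot: [0.001, 0.721, 0.693, -0.0]
contact_force: [-0.2, -0.6, -2.9]
gripper_width: 0.0597
grasp_force: 24.5
```

```bash
python3 - <<'E'
from h import *
s,c,Pt,W=wrist()
print(s["ee_pos"],s["contact_force"],s["ft_torque"],s["grasp_force"]); print(held(s,c,Pt))
E
```

```text
[ 0.51460146 -0.39948388  0.10988882] [-0.16943724 -0.5632146  -2.94485163] [ 0.14298655 -0.00781472 -0.03700812] 24.50302004814148
(array([ 0.00022842,  0.00086722, -0.02829992]), array([-0.01412851,  0.00228593, -0.99989757]), np.float64(0.8095329369665999), np.float64(-0.02829344429769584), np.float64(0.02402404475468807), 8367)
```

play_rows --commands "-0.0015 0.004 0.006 0 0.4;-0.0015 0.009 0.003 0 0.4;-0.0015 0.006 -0.001 0 0.4;-0.0015 0.004 -0.0035 0 0.4;-0.0015 0.003 -0.0046 0 0.4"

```text
t: 8.6
ee_pos: [0.5132, -0.3965, 0.1054]
ee_rot: [0.001, 0.721, 0.693, 0.0]
contact_force: [-0.6, 1.1, 6.1]
gripper_width: 0.0595
grasp_force: 26.6
```

```bash
python3 - <<'E'
from h import *
s,c,Pt,W=wrist()
print(s["ee_pos"],s["contact_force"],s["ft_torque"],s["grasp_force"]); print(held(s,c,Pt))
E
```

```text
[ 0.51315845 -0.39648253  0.10540844] [-0.56309211  1.11631115  6.09110044] [0.51630811 0.1921013  0.07754122] 26.577390432357788
(array([-0.00223417,  0.00081264, -0.02866867]), array([-0.2653842 ,  0.00228089, -0.96414004]), np.float64(15.38982410232076), np.float64(-0.035493818402890204), np.float64(0.02314816640052103), 7556)
```

play_rows --commands "0 -0.001 -0.0012 0 0.4;0 -0.0012 -0.0017 0 0.4;0 -0.0012 -0.0017 0 0.4;0 -0.002 0.03 0 0.4;0 -0.002 0.06 0 0.4"

```text
t: 9.28
ee_pos: [0.5117, -0.3977, 0.163]
ee_rot: [-0.001, 0.721, 0.693, -0.0]
contact_force: [-0.5, -0.4, -3.2]
gripper_width: 0.0598
grasp_force: 25.7
```

```bash
python3 - <<'E'
from h import *
s,c,Pt,W=wrist()
print(s["ee_pos"],s["contact_force"],s["ft_torque"],s["grasp_force"],yaw(s)); h=held(s,c,Pt); print(h)
R=Ro.from_quat(np.roll(s["ee_rot"],-1)).as_matrix(); print("n world",R@h[1])
print("joints",s["joint_pos"])
# tail top edge: last in-plane point along tool x, near y=0
m,n=h[0],h[1]; on=(abs((Pt-m)@n)<.0025)&(abs(Pt[...,1])<.025)&(abs(Pt[...,0])<.05)
print("in-plane x range",np.nanmin(Pt[...,0][on]),np.nanmax(Pt[...,0][on]))
E
```

```text
[ 0.51167077 -0.39766125  0.16301235] [-0.46882477 -0.37336432 -3.23842358] [ 0.06391331  0.00826983 -0.02916766] 25.684002935886383 87.67494948522335
(array([-0.00273398,  0.00077326, -0.02856781]), array([-0.30004584,  0.00192456, -0.95392284]), np.float64(17.46038960596954), np.float64(-0.03720164995093503), np.float64(0.02271983325810533), 7429)
n world [-0.00875604 -0.30087828  0.95362235]
joints [-7.93898749e-01  4.17245464e-01  1.41415802e+00 -3.93616040e-04
  1.31203563e+00 -7.53217891e-01]
in-plane x range -0.048480154587080035 0.023523044164292156
```

play_rows --commands "0.005 0.016 0.02 10 0.4;0.01 0.032 0.03 20 0.4;0.015 0.048 0.03 30 0.4;0.02 0.064 0.03 40 0.4;0.025 0.08 0.03 50 0.4" --force 40

```text
t: 9.95
ee_pos: [0.5369, -0.3172, 0.1921]
ee_rot: [-0.001, 0.358, 0.934, 0.0]
contact_force: [0.3, 0.3, -4.2]
gripper_width: 0.0593
grasp_force: 51.0
```

play_rows --commands "0.005 0.016 0 10 0.4;0.01 0.032 0 20 0.4;0.015 0.048 0 30 0.4;0.02 0.06 0 40.3 0.4;0.02 0.06 0 40.3 0.4"

```text
t: 10.58
ee_pos: [0.557, -0.2569, 0.1923]
ee_rot: [-0.001, 0.018, 1.0, 0.0]
contact_force: [0.1, -0.7, -3.0]
gripper_width: 0.0592
grasp_force: 51.0
```

```bash
python3 - <<'E'
from h import *
s,c,Pt,W=wrist(); cv2.imwrite("pics/w4.png",c["frame"][:,:,::-1])
print(s["ee_pos"],s["grasp_force"],yaw(s)); h=held(s,c,Pt); print(h)
c=arm.read_camera("top"); cv2.imwrite("pics/top4.png",c["frame"][:,:,::-1])
c2=arm.read_camera("side"); f=c2["frame"]
for q in arm.place_of("side","pack_nose")[:1]: print(q)
A=cv2.resize(c["frame"][120:280,300:480],None,fx=2.2,fy=2.2,interpolation=3);B=cv2.resize(f[60:220,200:380],None,fx=2.2,fy=2.2,interpolation=3)
cv2.imwrite("pics/ts4.png",np.hstack([A,B])[:,:,::-1])
E
```

```text
[ 0.55702795 -0.25693733  0.19234076] 50.956159830093384 177.94893230296833
(array([-0.00362288,  0.00061334, -0.02835739]), array([-3.00614151e-01,  4.63714380e-04, -9.53745730e-01]), np.float64(17.494496138846017), np.float64(-0.03789456531104489), np.float64(0.02202206138190252), 7458)
{'pixel': [269.2, 107.1], 'p': 0.92}
```

View pics/ts4.png

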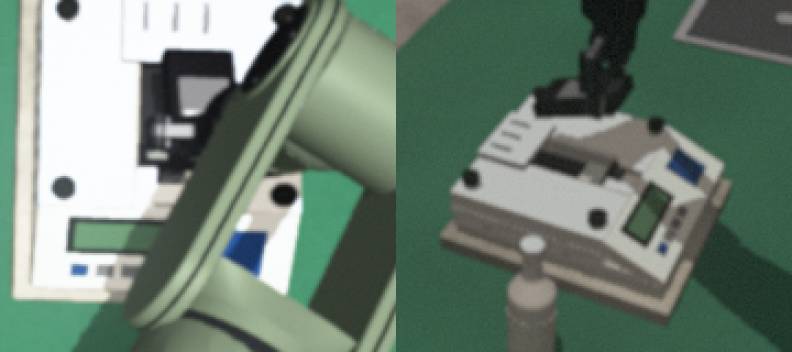

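play_rows --commands "0 -0.001 -0.04 0 0.4;0 -0.001 -0.07 0 0.4;0 -0.001 -0.083 0 0.4;0 -0.001 -0.09 0 0.4;0 -0.001 -0.093 0 0.4" --force 40

```text
t: 11.4
ee_pos: [0.5579, -0.2594, 0.1015]
ee_rot: [0.001, 0.018, 1.0, -0.0]
contact_force: [1.0, -0.6, -3.0]
gripper_width: 0.0589
grasp_force: 50.9
```

```bash
python3 - <<'E'
from h import *
s,c,Pt,W=wrist(); cv2.imwrite("pics/w5.png",c["frame"][:,:,::-1])
print(s["ee_pos"],s["contact_force"],s["ft_torque"],yaw(s)); h=held(s,c,Pt); print(h)
c=arm.read_camera("side"); f=c["frame"]; cv2.imwrite("pics/s5.png",cv2.resize(f[80:200,200:360],None,fx=4.5,fy=4.5,interpolation=3)[:,:,::-1])
E
```

```text
[ 0.55792806 -0.25941188  0.10145195] [ 0.99074746 -0.59784648 -3.04347353] [ 0.01925281  0.06995112 -0.02100143] 177.95544726922174
(array([-0.0036144 ,  0.00059907, -0.02835609]), array([-3.00186956e-01,  4.76288635e-04, -9.53880268e-01]), np.float64(17.46883450574452), np.float64(-0.03773332611032948), np.float64(0.02238684126944126), 7419)
```

View pics/s5.png

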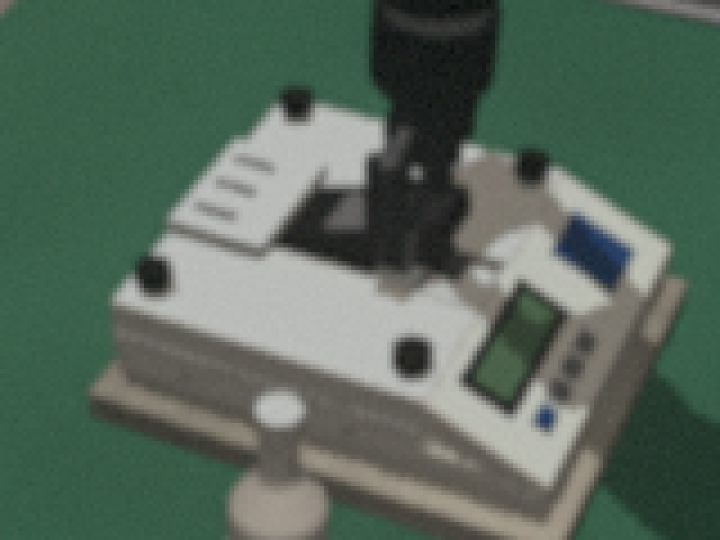

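The pack's nose is inside the bay, just short of the lip, and nothing is touching.

play_rows --commands "0 0 -0.001 0 0.4;0 0 -0.001 0 0.4"

```text
t: 11.75
ee_pos: [0.5576, -0.2589, 0.1004]
ee_rot: [0.0, 0.018, 1.0, -0.0]
contact_force: [0.1, -0.4, -3.2]
gripper_width: 0.0594
grasp_force: 50.9
```

play_rows --commands "0 0.0007 -0.0012 0 0.4;0.005 0.0006 -0.0028 0 0.4;0.009 0.0005 -0.0042 0 0.4;0.0135 0.0004 -0.0055 0 0.4;0.0135 0.0004 -0.0055 0 0.4"

```text
t: 12.38
ee_pos: [0.5713, -0.2585, 0.0944]
ee_rot: [0.0, 0.017, 1.0, -0.0]
contact_force: [0.5, -1.1, -1.7]
gripper_width: 0.0592
grasp_force: 51.3
```

```bash
python3 - <<'E'
from h import *
s,c,Pt,W=wrist(); cv2.imwrite("pics/w6.png",c["frame"][:,:,::-1])
print(s["ee_pos"],s["contact_force"],s["ft_torque"],yaw(s)); h=held(s,c,Pt); print(h)
c=arm.read_camera("side"); f=c["frame"]; a=cv2.resize(f[80:200,200:340],None,fx=2.8,fy=2.8,interpolation=3)
b=cv2.resize(arm.read_camera("top")["frame"][120:240,310:450],None,fx=2.8,fy=2.8,interpolation=3)
cv2.imwrite("pics/s6.png",np.hstack([a,b])[:,:,::-1])
E
```

```text
[ 0.571324   -0.258462    0.09439958] [ 0.51453899 -1.05337023 -1.71629386] [ 0.03623742  0.02341178 -0.02925655] 177.99805584755373
(array([-0.00354746,  0.00059446, -0.0283876 ]), array([-2.98799289e-01, -1.45809006e-04, -9.54315966e-01]), np.float64(17.385500078165844), np.float64(-0.03787864223677738), np.float64(0.022241353667226522), 7421)
```

View pics/s6.png

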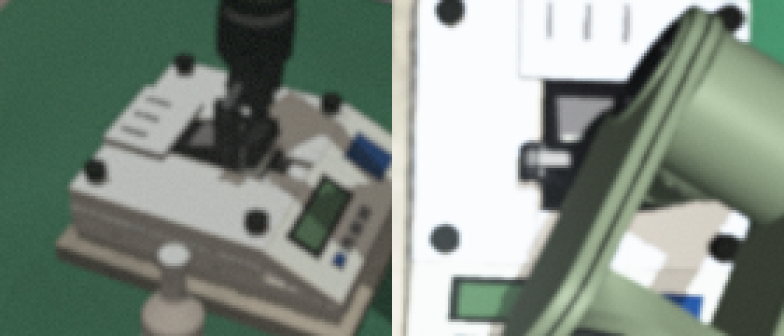

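play_rows --commands "0.001 0 -0.0003 0 0.4;0.002 0 -0.0006 0 0.4;0.002 0 -0.0006 0 0.4"

```text
t: 12.9
ee_pos: [0.5713, -0.2585, 0.0942]
ee_rot: [-0.002, 0.018, 1.0, 0.0]
contact_force: [-6.7, 0.7, 4.5]
gripper_width: 0.0591
grasp_force: 52.0
```

play_rows --commands "-0.0005 0 0.0005 0 0.3;-0.0005 0 0.0005 0 0.2;-0.0005 0 0.001 0 0.1;-0.0005 0 0.02 0 0.1;-0.0005 0 0.06 0 0.1"

```text
t: 13.52
ee_pos: [0.5713, -0.2576, 0.1531]
ee_rot: [-0.002, 0.018, 1.0, 0.001]
contact_force: [0.2, -0.3, 0.2]
gripper_width: 0.0767
grasp_force: 0.0
```

```bash
cat >> h.py <<'E'
def inbay(W,O=np.array([.5994,-.2593,.072]),yw=-2.0):
    a=np.radians(yw); D=W-O
    return np.stack([D[...,0]*np.cos(a)+D[...,1]*np.sin(a),-D[...,0]*np.sin(a)+D[...,1]*np.cos(a),D[...,2]],-1)
def prof(B):
    for y in (-.02,0,.02):
        row=[]
        for x in np.arange(-.07,.05,.008):
            m=(abs(B[...,0]-x)<.003)&(abs(B[...,1]-y)<.004); row.append(f"{x*1000:.0f}:{np.nanmedian(B[...,2][m])*1000:.1f}" if m.sum()>3 else f"{x*1000:.0f}:-")
        print("y",y,*row)
E
python3 - <<'E'
from h import *
s,c,Pt,W=wrist(); cv2.imwrite("pics/w7.png",c["frame"][:,:,::-1])
print(s["ee_pos"],s["contact_force"],s["gripper_width"]); prof(inbay(W))
E
```

```text
[ 0.57126323 -0.2575921   0.15310303] [ 0.16675559 -0.26376349  0.21577462] 0.07671853009684351
y -0.02 -70:25.7 -62:25.5 -54:37.8 -46:171.3 -38:44.9 -30:42.3 -22:41.3 -14:39.5 -6:37.5 2:36.0 10:34.3 18:32.5 26:30.8 34:28.7 42:27.1
y 0 -70:26.9 -62:33.8 -54:40.9 -46:46.0 -38:166.6 -30:42.5 -22:41.5 -14:40.1 -6:38.4 2:35.9 10:34.4 18:32.6 26:31.1 34:28.6 42:27.2
y 0.02 -70:25.6 -62:25.8 -54:37.5 -46:174.0 -38:158.5 -30:42.4 -22:41.2 -14:39.7 -6:37.7 2:35.9 10:34.4 18:32.7 26:30.8 34:28.8 42:27.2
```

View pics/w7.png

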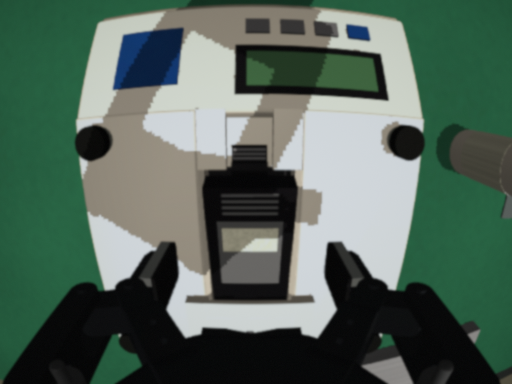

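The pack rests slanted in the bay at about 12°, its nose under the lip at (250,298) and its tail at (250,178) just short of the catch. Next I'll shut the fingers and press the tail.

play_rows --commands "-0.01 -0.0004 0 0 1;-0.01 -0.0004 0 0 1;-0.01 -0.0004 0 0 1;-0.01 -0.0004 -0.015 0 1;-0.01 -0.0004 -0.028 0 1" --force 40

```text
t: 14.2
ee_pos: [0.5616, -0.2583, 0.1235]
ee_rot: [-0.001, 0.018, 1.0, 0.001]
contact_force: [-0.6, -0.2, -0.0]
gripper_width: -0.0
grasp_force: 0.0
```

play_rows --commands "0 0 -0.004 0 1;0 0 -0.008 0 1;0 0 -0.011 0 1;0 0 -0.011 0 1"

```text
t: 14.7
ee_pos: [0.5627, -0.2591, 0.1162]
ee_rot: [0.001, 0.018, 1.0, -0.0]
contact_force: [-2.4, 1.3, 4.2]
gripper_width: -0.0002
grasp_force: 2.3
```

play_rows --commands "0 0 -0.003 0 1;0 0 -0.006 0 1;0 0 -0.008 0 1;0 0 -0.008 0 1"

```text
t: 15.2
ee_pos: [0.5625, -0.2595, 0.1079]
ee_rot: [0.0, 0.018, 1.0, -0.001]
contact_force: [-2.9, -1.2, 4.7]
gripper_width: 0.0002
grasp_force: 2.3
```

play_rows --commands "0 0 -0.002 0 1;0 0 -0.004 0 1;0 0 -0.006 0 1;0 0 -0.006 0 1"

```text
t: 15.7
ee_pos: [0.562, -0.2593, 0.1016]
ee_rot: [-0.0, 0.018, 1.0, -0.0]
contact_force: [-2.8, -0.0, 5.5]
gripper_width: -0.0001
grasp_force: 2.4
```

play_rows --commands "0 0 -0.002 0 1;0 0 -0.004 0 1;0 0 -0.0055 0 1;0 0 -0.0065 0 1;0 0 -0.0065 0 1"

```text
t: 16.32
ee_pos: [0.5622, -0.2594, 0.0961]
ee_rot: [-0.0, 0.017, 1.0, -0.001]
contact_force: [-5.9, 0.9, 9.7]
gripper_width: -0.0001
grasp_force: 4.9
```

play_rows --commands "0 0 -0.001 0 1;0 0 -0.0015 0 1;0 0 -0.0015 0 1"

```text
t: 16.7
ee_pos: [0.5622, -0.2594, 0.096]
ee_rot: [-0.0, 0.017, 1.0, -0.001]
contact_force: [-8.1, 3.7, 15.5]
gripper_width: 0.0005
grasp_force: 8.1
```

```bash
python3 - <<'E'
from h import *
s,c,Pt,W=wrist(); print(s["ee_pos"],s["contact_force"]); prof(inbay(W))
E
```

```text
[ 0.5621803  -0.25937161  0.09604554] [-8.06954744  3.66597805 15.45976412]
y -0.02 -70:25.6 -62:25.6 -54:111.3 -46:76.4 -38:24.0 -30:24.0 -22:23.9 -14:- -6:- 2:- 10:- 18:- 26:- 34:- 42:-
y 0 -70:27.1 -62:33.7 -54:89.0 -46:101.7 -38:69.9 -30:71.3 -22:- -14:- -6:- 2:- 10:24.2 18:24.1 26:23.9 34:- 42:-
y 0.02 -70:25.6 -62:25.7 -54:111.8 -46:80.6 -38:24.5 -30:24.0 -22:24.0 -14:23.6 -6:- 2:- 10:- 18:- 26:- 34:- 42:-
```

play_rows --commands "0 0 0.002 0 1;0 0 0.02 0 1;0 0 0.06 0 1;-0.03 0 0.12 0 1;-0.03 0 0.12 0 1"

```text
t: 17.38
ee_pos: [0.5347, -0.2608, 0.2195]
ee_rot: [0.005, 0.018, 1.0, -0.003]
contact_force: [0.1, -0.1, -0.8]
gripper_width: 0.0002
grasp_force: 0.0
```

```bash
python3 - <<'E'
from h import *
s,c,Pt,W=wrist(); cv2.imwrite("pics/w9.png",c["frame"][:,:,::-1])
print(s["t"],s["ee_pos"],s["contact_force"]); prof(inbay(W))
E
```

```text
17.375 [ 0.53471258 -0.2608202   0.2194962 ] [ 0.12793595 -0.09009214 -0.77195174]
y -0.02 -70:192.5 -62:25.7 -54:24.5 -46:24.5 -38:24.6 -30:24.8 -22:25.0 -14:24.9 -6:24.9 2:- 10:- 18:- 26:- 34:- 42:-
y 0 -70:184.6 -62:184.8 -54:184.7 -46:24.6 -38:24.6 -30:24.7 -22:25.3 -14:25.2 -6:- 2:- 10:- 18:- 26:- 34:- 42:-
y 0.02 -70:202.6 -62:203.6 -54:24.6 -46:24.6 -38:24.5 -30:24.6 -22:25.0 -14:24.8 -6:24.9 2:- 10:- 18:- 26:- 34:- 42:-
```

View pics/w9.png

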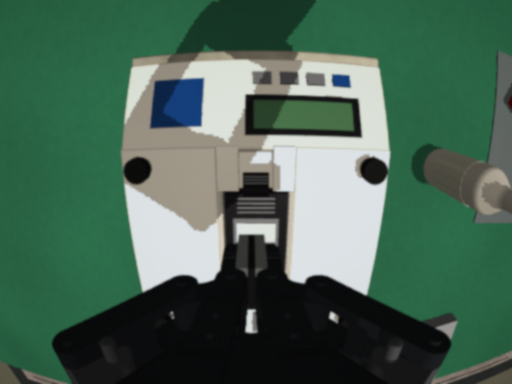

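The pack stays flat, its top about 25 mm above the bay floor, with the catch over its tail at (256,182). The arm is clear.

```bash
python3 -c "
from cell import arm
print(arm.close_job())"
```

```text
the job is handed in; nothing more can be done
None
```

The battery pack lies flat in the bay with its nose under the lip, and the catch holds its tail down; I let go and handed the job in at about 17.4 s, with the highest force I read about 16 N and no contact seen with the other items.

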